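Swap two candle glasses on a banquet table

TASK

The two candle glasses on the stands have been set out the wrong way round: swap them, so that the tall stemmed glass stands in the middle of the wooden log slice and the low red votive stands in the middle of the brass coaster. Keep both upright the whole time with the white candle staying inside the stemmed glass, set them down softly, and do not disturb anything else on the table.

Things in the scene. Friction and masses are not known exactly. Their poses are not given: they have to be found in the camera images.
- stem_glass: Tall clear-glass candle holder, 150 mm high, 300 g or so: round foot 80 mm across, thin stem 13 mm across, and on top a straight-sided open cup 60 mm in outer diameter (walls 3.5 mm) reaching from 90 to 150 mm above the underside. Grasp it by the outside of the cup, from above. It starts standing on the brass coaster. Origin: centre of the underside of the foot; z up along the axis.
- cup_floor (a point): Centre of the inner floor of the stemmed glass's cup, 95 mm above the underside of its foot.
- float_candle: White candle (battery type) 40 mm across and 26 mm high with a small yellow flame tip 15 mm high, lying loose inside the cup of the stemmed glass. Origin: centre of its underside, on the cup floor.
- red_votive: Low straight-sided dark red glass tumbler, 58 mm in outer diameter and 80 mm high, about 250 g, with an ivory candle fixed inside (below the rim). It starts standing on the wooden log slice. Origin: centre of its underside; z up.
- slice: Fixed round wooden log slice, dark bark side and pale top, 130 mm across and 30 mm high, standing on the table. Origin: centre of its underside.
- slice_top (a point): Centre of the log slice's flat top, 30 mm above the table.
- coaster: Fixed round brass coaster, 110 mm across and 6 mm high, on the table. The area between the two stands is bare table and may be used to put a glass down for a while. Origin: centre of its underside.
- coaster_top (a point): Centre of the coaster's flat top, 6 mm above the table.
- clear_votive1: Bystander: small clear-glass votive with ivory candle, 58 mm across and 62 mm high, beyond the bare middle of the table. Origin: centre of its underside.
- clear_votive2: Bystander: a second such clear votive, on the left. Origin: centre of its underside.
- goblet: Bystander: empty stemmed wine glass, 163 mm high, 72 mm across the foot, at the back left. Origin: centre of its underside.
- pillar_candle: Bystander: ivory pillar candle, 68 mm across and 100 mm high (with flame tip 115), at the back right. Origin: centre of its underside.
- bread_plate: Bystander: white plate, 160 mm across and 18 mm high, on the left. Origin: centre of its underside.
- roll: Bystander: bread roll 72 mm across and 43 mm high, on the plate. Origin: centre of its underside.
- spoon: Bystander: steel spoon 180 mm long, lying at the back right, roughly along x. Origin: on its underside.
- flower_bowl: Bystander: white bowl of flowers, about 140 mm across and 140 mm high, on the right. Origin: centre of its underside.
Mind the look-alikes: they are no part of the job. Leave any black or blue look-alike of the stem_glass alone. Several things have the shape of the float_candle; the one meant has the colours described above.

How it is judged:
At the end, for the whole second after the job is handed in: Stemmed glass on the log slice, red votive on the brass coaster: each upright (0.08 rad), still, within 20 mm of the centre and its underside within 4 mm of the top it stands on; the white candle in the stemmed glass, within 20 mm of the centre of the cup floor (horizontal distance between stem_glass and slice_top below 0.02 m and z of stem_glass in the frame of slice_top between -0.004 and 0.004 m and angle between each of stem_glass, red_votive's own z axis and vertical below 0.08 rad and linear speed of each of stem_glass, red_votive below 0.02 m/s and horizontal distance between red_votive and coaster_top below 0.02 m and z of red_votive in the frame of coaster_top between -0.004 and 0.004 m and distance between float_candle and cup_floor below 0.02 m); the robot touches nothing.
It fails at once if the stemmed glass or the red votive is tipped by more than 0.5 rad (angle between any of stem_glass, red_votive's own z axis and vertical above 0.5 rad).
It fails at once if the white candle leaves the cup of the stemmed glass (more than 35 mm from the centre of the cup floor) (distance between float_candle and cup_floor above 0.035 m).
It fails at once if a glass is dropped (falls freely for more than about 10 mm) or banged down on a stand with more than 150 N (contact force between any of stem_glass, red_votive and slice above 150 N or contact force between any of stem_glass, red_votive and coaster above 150 N or (linear speed of stem_glass above 0.45 m/s and contact force between stem_glass and the fingers below 0.05 N) or (linear speed of red_votive above 0.45 m/s and contact force between red_votive and the fingers below 0.05 N)).
It fails at once if a bystander is moved by more than 20 mm or tipped by more than 0.3 rad (distance of any of clear_votive1, clear_votive2, goblet, pillar_candle, bread_plate, spoon, flower_bowl, roll from where it was at the start of the episode above 0.02 m or angle between any of clear_votive1, clear_votive2, goblet, pillar_candle, bread_plate, spoon, flower_bowl, roll's own z axis and vertical above 0.3 rad).
It also fails if it takes over 72 s, if anything falls off the work surface, if the arm or the gripper's body presses on something with over 40 N, if the wrist force passes 120 N, or if a joint passes its speed limit or range.

ROBOT

A 7-joint arm with a two-finger parallel gripper is mounted at the origin on the work surface. World frame = base frame: x ahead of the robot, y to its left, z up, the work surface at z = 0. Lengths are in m, angles in rad, forces in N, time in s.
With the tool pointing down it reaches from about 0.425 to 0.875 m from the base axis. Payload 8.4 kg.
Tool frame: the origin (TCP) lies between the finger pads; the fingertips stand 11 mm ahead of it and the grasp point (between the pads) lies 8 mm behind it (arm.tip_extent is the distance from the TCP to the fingertips, in m); z points along the fingers, y is the line along which they close (so a half turn about z gives the same grasp; the last joint's range is limited). The gripper opens to 85 mm and grips with 20 to 120 N. Pads are 22 mm wide; open, the fingers measure 114 mm over their backs; the gripper's body (76 mm by 85 mm) begins 54 mm behind the grasp point. The pads swing forward as they close: fully open they stand 13 mm farther back than shut.
Start: joints at [-1.423, 0.333, 0.04, 1.465, -0.013, 1.343, -0.059], TCP at [0.159, 0.63, 0.242] pointing down, gripper open.
Joint ranges: [-2.58, 2.58], [-0.38, 2.09], [-1.3, 1.39], [0.25, 2.4], [-1.5, 4.64], [0.08, 2.09], [-2.65, 2.65]. Speed limits (rad/s): [2.22, 2.22, 2.79, 2.79, 3.14, 3.14, 3.14].

INTERFACE

Orientations are given as a rotation vector (axis times angle).
In Python, from rig import arm gives the robot as it stands.
- The arm moves only by the tool move_arm, never from a script. Its argument "plan" is text: rows parted by semicolons, each of 7 numbers parted by spaces: the turn, a rotation vector about the world's x, y, z in rad, then the shift along the world's x, y, z in mm, then the closure, from 0 (fully open) to 1 (shut). In form: wx wy wz x y z fingers; .... A call has 1 to 10 rows; each row shifts and turns the commanded pose from where the row before left it; what a row does not reach is not made up. A row lasts 1/8 s, in which the tool goes at most 62.5 mm and 10.7 degrees, less where a joint would pass 70% of its speed; a pose out of reach is approached as far as the arm can. A call is refused whole if a number of a shift passes 62.5 or a number of a turn 0.188, either way. A call with a gripper value outside its range is refused whole. The fingers move at their own pace and stop on an object; "force" is the grip in N (left out, the last holds). Time passes only in rows, so rows that do not move let the fingers close. It gives the time, the measured TCP pose, the force, the opening and the grip force at its end, in the units of the state.
- arm.get_obs(): the state, without advancing time (a new reading comes with each control period).
- arm.grab_frame(name): name is "scene" or "top" or "wrist"; returns the picture (384x512x3 uint8, red, green, blue); there is no depth.
- arm.calibration(name): a dict with "fx", "fy", "cx", "cy" (pixels), "world_to_cam" (4x4, takes a point from world to camera coordinates); the wrist camera has in their place "hand_eye" (4x4, takes a point from camera to tool coordinates, whose origin is the TCP and whose axes are the flange's). Camera axes: x right, y down, z forward; pixel columns grow to the right and rows downward; lengths in m; the calibration is good to about 2 mm. A picture is of the moment at which its call begins: read the wrist's pose just before it. calibration takes no time and is no camera call.
- arm.close_job(): hands the job in; it is judged then, once.
The state is a dict: "t": time; "q": joint angles; "qvel": joint speeds; "joint_torque": joint torques, N m; "tcp_pos": TCP position; "eef_rot": TCP orientation; "force": force on the tool from outside, world axes, zero at the start; "ft_torque": the same for the moment, N m; "grip_width": finger opening in m; "finger_force": force on a finger pad.
Only numpy, scipy, OpenCV 4.12 (cv2) and the standard library are available. Lean on these libraries where they do the work, as an engineer would, in place of code of your own. Each camera call takes 0.05 s, during which the arm holds its last target. There are 200 camera calls.

## Working session

There is one attempt and no reset: what is moved stays moved. The work goes in short steps, Python scripts to look and compute and a tool call to move; the robot and the scene stay as the last step left them, time stands still between calls to the robot, and variables do not carry over. Pictures are saved under pics/ and viewed, at most 10 in all, crops included, and the job is handed in when it is done.

Besides the shell and the picture viewer there is one more tool, called as name(argument=value, ...) on one line, values as JSON. move_arm: Moves the arm, as the interface text tells. Its arguments: {"type":"object","properties":{"plan":{"type":"string"},"force":{"type":"number"}},"required":["plan"]}

```bash
mkdir -p pics; python3 - <<'E'
from rig import arm
import cv2,numpy as np
o=arm.get_obs();print({k:np.round(v,3) for k,v in o.items() if k in('t','tcp_pos','eef_rot','grip_width','force')})
for n in('top','scene'):
    f=arm.grab_frame(n);cv2.imwrite(f'pics/{n}0.png',f[...,::-1]);c=arm.calibration(n);print(n,c['fx'],c['fy'],c['cx'],c['cy']);print(np.round(c['world_to_cam'],3))
print(arm.calibration('wrist'))
E
```

```text
{'t': np.float64(0.0), 'tcp_pos': array([0.159, 0.63 , 0.241]), 'eef_rot': array([-3.870e-01, -3.118e+00,  3.000e-03]), 'force': array([ 0.365,  0.795, -0.006]), 'grip_width': np.float64(0.086)}
top 355.2538253170354 355.2538253170354 250.93085425851626 190.73650661237517
[[ 1.000e-03 -1.000e+00  2.000e-02 -0.000e+00]
 [-9.930e-01 -3.000e-03 -1.160e-01  5.360e-01]
 [ 1.160e-01 -1.900e-02 -9.930e-01  1.222e+00]
 [ 0.000e+00  0.000e+00  0.000e+00  1.000e+00]]
scene 450.28762267245344 450.28762267245344 257.1084526710253 184.41409521401448
[[-0.786  0.618 -0.01   0.394]
 [ 0.468  0.584 -0.664 -0.189]
 [-0.404 -0.527 -0.748  1.52 ]
 [ 0.     0.     0.     1.   ]]
{'fx': 337.33316388513344, 'fy': 337.33316388513344, 'cx': 256.95140351261267, 'cy': 185.34231391855843, 'hand_eye': array([[ 1.38734028e-05, -9.62761391e-01, -2.70352554e-01,
         6.83083435e-02],
       [ 9.99998946e-01,  4.05865944e-04, -1.39402668e-03,
         1.30424823e-03],
       [ 1.45184196e-03, -2.70352250e-01,  9.62760382e-01,
        -1.31292858e-01],
       [ 0.00000000e+00,  0.00000000e+00,  0.00000000e+00,
         1.00000000e+00]])}
```

View pics/top0.png

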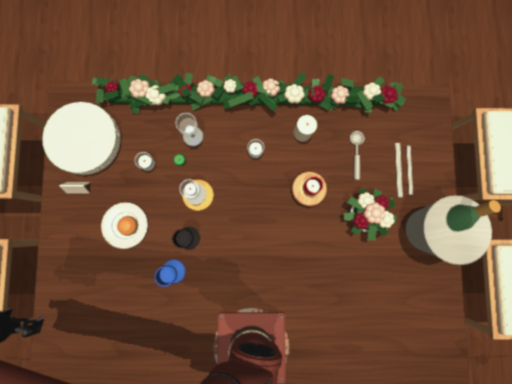

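View pics/scene0.png

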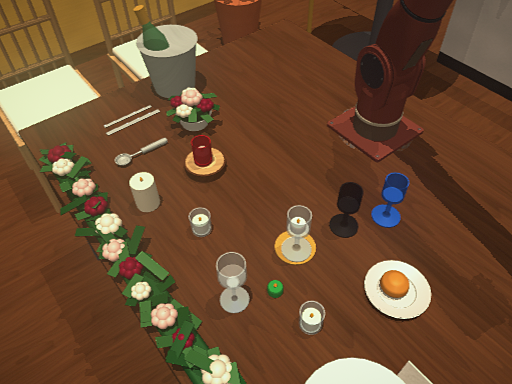

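The top view shows the coaster at about (198,195) with the stem glass cup at (190,187), and the slice at (310,189) with the red votive at (313,186). The black and blue glasses are at (186,238) and (170,273), and clear votive 1 is at (256,148).

```bash
cat > h.py <<'E'
import numpy as np,cv2
from rig import arm
from scipy.spatial.transform import Rotation as R
def pose(n):
    c=arm.calibration(n);K=(c['fx'],c['fy'],c['cx'],c['cy'])
    if n=='wrist':
        o=arm.get_obs();T=np.eye(4);T[:3,:3]=R.from_rotvec(o['eef_rot']).as_matrix();T[:3,3]=o['tcp_pos'];return K,T@c['hand_eye']
    return K,np.linalg.inv(c['world_to_cam'])
def cast(cam,uv,z):
    K,T=cam;u,v=uv;d=T[:3,:3]@np.array([(u-K[2])/K[0],(v-K[3])/K[1],1]);p=T[:3,3];return (p+d*(z-p[2])/d[2])[:3]
def proj(cam,p):
    K,T=cam;q=np.linalg.inv(T)@np.append(p,1);return np.round([K[0]*q[0]/q[2]+K[2],K[1]*q[1]/q[2]+K[3]],1)
def blob(m,x0,y0,x1,y1):
    mm=np.zeros_like(m);mm[y0:y1,x0:x1]=m[y0:y1,x0:x1]
    cs,_=cv2.findContours(mm,0,1);return cv2.convexHull(max(cs,key=cv2.contourArea))
def circ(cam,h,z):
    P=np.array([cast(cam,p[0],z)[:2] for p in h],np.float32);e=cv2.minEnclosingCircle(P);f=cv2.fitEllipse(P) if len(P)>4 else None
    return np.round(e[0],4),round(e[1],4),np.round(f[0],4) if f else None
E
python3 - <<'E'
from h import *
f=cv2.imread('pics/top0.png');g=cv2.imread('pics/scene0.png')
for n,im,rs in(('top',f,{'co':(170,170,225,220),'sl':(285,160,335,215),'cd':(180,175,205,200)}),('scene',g,{'co':(265,220,325,270),'sl':(178,140,232,185),'cd':(285,205,312,235)})):
    cam=pose(n);h=cv2.cvtColor(im,cv2.COLOR_BGR2HSV)
    H,S,V=cv2.split(h)
    gold=((H>12)&(H<30)&(S>90)&(V>140)).astype('u1')*255
    red=(((H<6)|(H>172))&(S>140)&(V<190)&(V>50)).astype('u1')*255
    wh=((S<70)&(V>185)).astype('u1')*255
    print(n,'coaster',circ(cam,blob(gold,*rs['co']),.006),'slice',circ(cam,blob(gold,*rs['sl']),.03),'candle',circ(cam,blob(wh,*rs['cd']),.127))
    b=blob(red,*rs['sl']);print(' red',circ(cam,b,.11),cv2.boundingRect(b))
cam=pose('top')
a=cv2.resize(f[160:220,165:225],(360,360),interpolation=2);b=cv2.resize(f[160:220,280:340],(360,360),interpolation=2)
cv2.imwrite('pics/z.png',np.hstack([a,b]))
for uv,z in(((186,238),.1),((172,270),.1),((256,148),.06),((370,213),.1),((190,128),.16)):print(uv,cast(cam,uv,z)[:2].round(3))
E
```

```text
top coaster (array([0.5242, 0.1928]), 0.0581, array([0.5245, 0.1923])) slice (array([ 0.5464, -0.206 ]), 0.062, array([ 0.5463, -0.2061])) candle (array([0.519 , 0.1866]), 0.0368, array([0.5195, 0.1868]))
 red (array([ 0.5364, -0.1937]), 0.0234, array([ 0.5412, -0.1986])) (304, 183, 12, 12)
scene coaster (array([0.5243, 0.1921]), 0.056, array([0.525 , 0.1926])) slice (array([ 0.5455, -0.2066]), 0.0608, array([ 0.5457, -0.2063])) candle (array([0.5295, 0.2001]), 0.0176, array([0.5275, 0.1989]))
 red (array([ 0.5775, -0.1728]), 0.0582, array([ 0.5619, -0.1838])) (191, 140, 21, 27)
(186, 238) [0.372 0.214]
(172, 270) [0.269 0.257]
(256, 148) [ 0.683 -0.016]
(370, 213) [ 0.454 -0.395]
(190, 128) [0.724 0.2  ]
```

View pics/z.png

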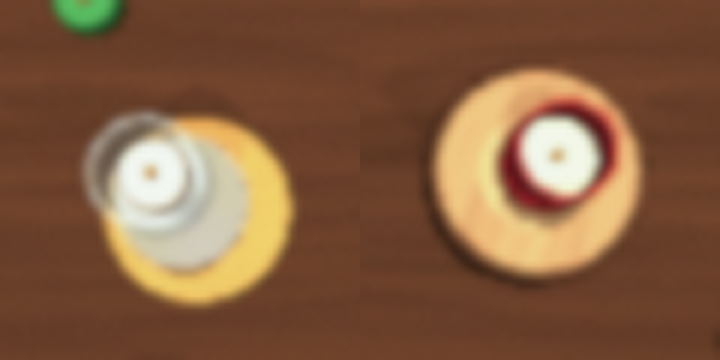

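Top view fix: coaster at (0.5245, 0.192), slice at (0.546, -0.206). The glass cup and the votive are both near their stand centres. I'll go over the glass and look with the wrist camera.

move_arm(plan="0 0 0 20 -25 10 0;0 0 0 35 -42 10 0;0 0 0 40 -48 10 0;0 0 0 40 -48 10 0;0 0 0 40 -48 10 0;0 0 0 40 -48 10 0;0 0 0 40 -48 0 0;0 0 0 40 -48 0 0;0 0 0 40 -48 0 0;0 0 0 25 -35 0 0")

```text
t: 1.35
tcp_pos: [0.5182, 0.1916, 0.3017]
eef_rot: [0.391, 3.117, -0.001]
force: [0.0, 0.3, -0.0]
grip_width: 0.0854
finger_force: 0.0
```

```bash
python3 - <<'E'
from h import *
cam=pose('wrist');f=arm.grab_frame('wrist')[...,::-1].copy();cv2.imwrite('pics/w1.png',f)
o=arm.get_obs();print(o['t'],o['tcp_pos'].round(4),o['eef_rot'].round(3),o['grip_width'])
np.save('cam1.npy',np.array([cam[0],*[0]*0]),allow_pickle=True);np.save('T1.npy',cam[1])
for p in((.5245,.1923,.006),(.5245,.1923,.156)):print(proj(cam,np.array(p)))
E
```

```text
1.4 [0.5208 0.1863 0.3017] [ 0.399  3.114 -0.004] 0.08565965908141908
[258.3 150.9]
[258.6 181.3]
```

View pics/w1.png

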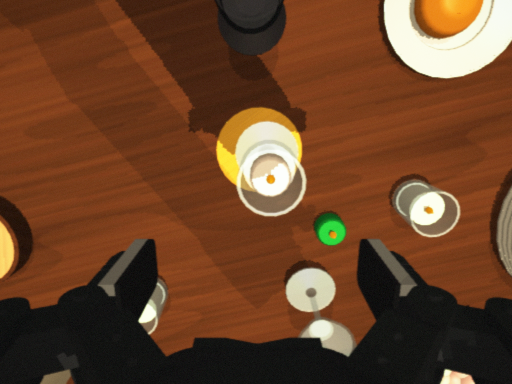

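The wrist view shows the cup rim ring centred at about (271,181), spanning x 237–306 and y 147–215. The candle is at (270,178) and the coaster at (259,151).

```bash
python3 - <<'E'
from h import *
K,_=pose('wrist');cam=(K,np.load('T1.npy'))
c=cast(cam,(271.3,181),.156);print('rim',c.round(4))
for uv in((237,181),(306,181),(271,147.5),(271,214.5)):print(np.linalg.norm(cast(cam,uv,.156)-c).round(4))
f=cv2.imread('pics/w1.png');H,S,V=cv2.split(cv2.cvtColor(f,cv2.COLOR_BGR2HSV))
m=((H>12)&(H<30)&(S>110)&(V>140)).astype('u1')*255
print('coaster',circ(cam,blob(m,210,100,310,200),.006))
print('foot disc ctr', cast(cam,(267,152),.010).round(4))
E
```

```text
rim [0.5269 0.2028 0.156 ]
0.0291
0.0295
0.0287
0.0303
coaster (array([0.5243, 0.193 ]), 0.056, array([0.525 , 0.1931]))
foot disc ctr [0.5279 0.2028 0.01  ]
```

move_arm(plan="0 0 0 2 -25 0 0;0 0 0 3 -45 0 0;0 0 0 3 -50 0 0;0 0 0 3 -50 0 0;0 0 0 3 -50 -10 0;0 0 0 3 -50 -10 0;0 0 0 3 -50 -10 0;0 0 0 3 -45 -15 0;0 0 0 2 -21 -15 0;0 0 0 0 0 0 0")

```text
t: 2.65
tcp_pos: [0.5407, -0.1927, 0.2405]
eef_rot: [-0.391, -3.114, 0.001]
force: [-0.2, -0.2, -0.1]
grip_width: 0.0855
finger_force: 0.0
```

```bash
python3 - <<'E'
from h import *
cam=pose('wrist');f=arm.grab_frame('wrist')[...,::-1].copy();cv2.imwrite('pics/w2.png',f)
o=arm.get_obs();print(o['t'],o['tcp_pos'].round(4),o['eef_rot'].round(3))
np.save('T2.npy',cam[1])
t=pose('top');print('red top est',cast(t,(313.8,185.3),.11),cast(t,(313,186),.1))
H,S,V=cv2.split(cv2.cvtColor(f,cv2.COLOR_BGR2HSV))
m=((H>8)&(H<30)&(S>60)&(V>150)).astype('u1')*255
p=proj(cam,np.array([.546,-.206,.03]));print(p);x,y=p.astype(int)
print('slice',circ(cam,blob(m,x-80,max(y-80,0),x+80,y+80),.03))
E
```

```text
2.7 [ 0.5414 -0.1913  0.2413] [-0.388 -3.116  0.   ]
red top est [ 0.54544751 -0.20659646  0.11      ] [ 0.54440313 -0.20584573  0.1       ]
[245.2 168. ]
slice (array([ 0.5562, -0.2105]), 0.1182, array([ 0.5689, -0.2322]))
```

View pics/w2.png

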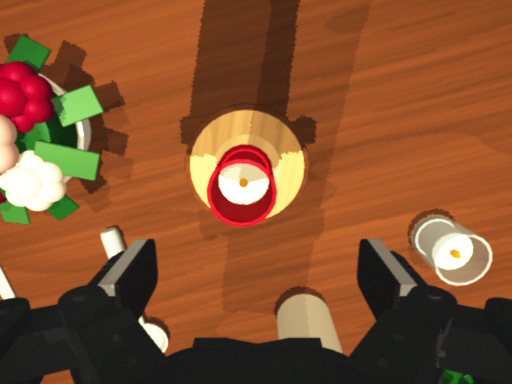

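The wrist view shows the red rim centred at about (242,193), spanning x 208–277, with the slice around (248,166). The flower bowl is well off to the left.

```bash
python3 - <<'E'
from h import *
K,_=pose('wrist');cam=(K,np.load('T2.npy'))
f=cv2.imread('pics/w2.png');H,S,V=cv2.split(cv2.cvtColor(f,cv2.COLOR_BGR2HSV))
r=(((H<4)|(H>172))&(S>190)&(V>80)).astype('u1')*255
b=blob(r,200,140,285,235);print(cv2.boundingRect(b))
low=np.array([p for p in b if p[0][1]>185])
print('red all',cast(cam,(242.3,193),.11).round(4)); 
P=np.array([cast(cam,p[0],.11)[:2] for p in low]);A=np.c_[2*P,np.ones(len(P))];s=np.linalg.lstsq(A,(P**2).sum(1),rcond=None)[0];print(s[:2],np.sqrt(s[2]+s[0]**2+s[1]**2))
for uv in((190,166),(307,166),(248,109),(248.5,166)):print(uv,cast(cam,uv,.03).round(4))
E
```

```text
(207, 145, 69, 82)
red all [ 0.5489 -0.2063  0.11  ]
[ 0.54976183 -0.20751408] 0.027813827788464873
(190, 166) [ 0.5298 -0.2609  0.03  ]
(307, 166) [ 0.5598 -0.1435  0.03  ]
(248, 109) [ 0.4889 -0.188   0.03  ]
(248.5, 166) [ 0.5448 -0.2022  0.03  ]
```

move_arm(plan="0 0 0 4 -8 0 0;0 0 0 4 -7 -20 0;0 0 0 0 0 -30 0;0 0 0 0 0 -30 0;0 0 0 0 0 -30 0;0 0 0 0 0 -30 0;0 0 0 0 0 -15 0;0 0 0 0 0 -8 0;0 0 0 0 0 0 0;0 0 0 0 0 0 0")

```text
t: 3.95
tcp_pos: [0.5504, -0.2066, 0.0797]
eef_rot: [0.387, 3.116, -0.0]
force: [0.2, 0.9, 0.4]
grip_width: 0.0854
finger_force: 0.0
```

move_arm(plan="0 0 0 0 0 0 0.15;0 0 0 0 0 0 0.25;0 0 0 0 0 0 0.3;0 0 0 0 0 0 0.4;0 0 0 0 0 0 0.5;0 0 0 0 0 0 0.6;0 0 0 0 0 0 0.6;0 0 0 0 0 0 0.6", force=30)

```text
t: 4.95
tcp_pos: [0.55, -0.2071, 0.0794]
eef_rot: [0.388, 3.117, -0.001]
force: [-1.6, -1.9, 4.5]
grip_width: 0.0583
finger_force: 31.3
```

move_arm(plan="0 0 0 0 0 5 0.6;0 0 0 0 0 15 0.6;0 0 0 0 0 15 0.6;0 0 0 -2 10 5 0.6;0 0 0 -5 25 0 0.6;0 0 0 -8 35 0 0.6;0 0 0 -8 35 0 0.6;0 0 0 -8 35 0 0.6;0 0 0 -7 32 0 0.6;0 0 0 -2 15 0 0.6")

```text
t: 6.2
tcp_pos: [0.5092, -0.0168, 0.1189]
eef_rot: [-0.382, -3.118, -0.002]
force: [1.2, 0.2, -2.7]
grip_width: 0.0583
finger_force: 33.2
```

move_arm(plan="0 0 0 0 10 0 0.6;0 0 0 0 0 -15 0.6;0 0 0 0 0 -20 0.6;0 0 0 0 0 -15 0.6;0 0 0 0 0 -8 0.6;0 0 0 0 0 -4 0.6;0 0 0 0 0 -3 0.6;0 0 0 0 0 0 0.6")

```text
t: 7.2
tcp_pos: [0.51, -0.0093, 0.054]
eef_rot: [0.387, 3.117, 0.0]
force: [0.1, -0.9, -3.0]
grip_width: 0.0583
finger_force: 33.2
```

Hanging about 5 mm up; I'll lower in small steps until contact.

move_arm(plan="0 0 0 0 0 -2 0.6;0 0 0 0 0 -2 0.6;0 0 0 0 0 -1 0.6;0 0 0 0 0 0 0.6")

```text
t: 7.7
tcp_pos: [0.51, -0.0094, 0.0494]
eef_rot: [-0.387, -3.118, -0.001]
force: [-4.8, -0.2, 5.7]
grip_width: 0.0582
finger_force: 33.8
```

move_arm(plan="0 0 0 0 0 0 0.4;0 0 0 0 0 0 0.2;0 0 0 0 0 0 0;0 0 0 0 0 0 0;0 0 0 0 0 20 0;0 0 0 0 0 40 0;0 0 0 0 0 45 0;0 0 0 0 10 40 0;0 0 0 2 30 20 0;0 0 0 3 40 0 0")

```text
t: 8.95
tcp_pos: [0.516, 0.0709, 0.2159]
eef_rot: [0.389, 3.114, 0.003]
force: [1.0, 0.6, -0.3]
grip_width: 0.0852
finger_force: 0.0
```

move_arm(plan="0 0 0 4 45 0 0;0 0 0 4 45 0 0;0 0 0 3 30 0 0;0 0 0 1 12 0 0;0 0 0 0 0 0 0;0 0 0 0 0 0 0")

```text
t: 9.7
tcp_pos: [0.5271, 0.2008, 0.2139]
eef_rot: [0.39, 3.117, -0.001]
force: [0.4, 0.4, -0.8]
grip_width: 0.0852
finger_force: 0.0
```

```bash
python3 - <<'E'
from h import *
cam=pose('wrist');f=arm.grab_frame('wrist')[...,::-1].copy();cv2.imwrite('pics/w3.png',f);np.save('T3.npy',cam[1])
o=arm.get_obs();print(o['t'],o['tcp_pos'].round(4),o['grip_width'])
for p in((.527,.203,.156),(.556,.203,.156),(.498,.203,.156)):print(proj(cam,np.array(p)))
E
```

```text
9.75 [0.5271 0.2009 0.214 ] 0.08561839949799512
[258.8 208.9]
[270.3 251.9]
[246.4 162.5]
```

View pics/w3.png

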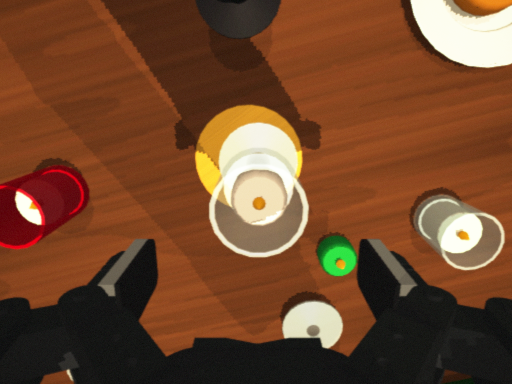

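The rim is centred at (258,209), exactly as predicted for (0.527, 0.203). The red votive stands upright at the left, around (50,205). Descending.

move_arm(plan="0 0 0 0 2 -10 0;0 0 0 0 0 -20 0;0 0 0 0 0 -25 0;0 0 0 0 0 -20 0;0 0 0 0 0 -12 0;0 0 0 0 0 -7 0;0 0 0 0 0 0 0;0 0 0 0 0 0 0.15;0 0 0 0 0 0 0.25;0 0 0 0 0 0 0.3", force=30)

```text
t: 11.0
tcp_pos: [0.5273, 0.2041, 0.1206]
eef_rot: [0.388, 3.117, -0.0]
force: [-1.1, -3.2, 6.0]
grip_width: 0.06
finger_force: 23.1
```

move_arm(plan="0 0 0 0 0 0 0.4;0 0 0 0 0 0 0.5;0 0 0 0 0 0 0.6;0 0 0 0 0 0 0.6;0 0 0 0 0 0 0.6", force=35)

```text
t: 11.62
tcp_pos: [0.5273, 0.204, 0.1206]
eef_rot: [0.388, 3.117, 0.0]
force: [-1.8, -3.1, 7.1]
grip_width: 0.0598
finger_force: 36.2
```

move_arm(plan="0 0 0 0 0 4 0.6;0 0 0 0 0 10 0.6;0 0 0 0 0 18 0.6;0 0 0 0 0 22 0.6;0 0 0 0 0 22 0.6;0 0 0 0 0 18 0.6;0 0 0 0 -3 12 0.6;0 0 0 0 -8 6 0.6;0 0 0 1 -14 3 0.6;0 0 0 1 -20 0 0.6")

```text
t: 12.88
tcp_pos: [0.5287, 0.1582, 0.2344]
eef_rot: [-0.387, -3.117, 0.001]
force: [-0.6, -0.5, -4.3]
grip_width: 0.06
finger_force: 38.7
```

move_arm(plan="0 0 0 1 -25 0 0.6;0 0 0 2 -30 0 0.6;0 0 0 2 -30 0 0.6;0 0 0 2 -30 0 0.6;0 0 0 2 -30 0 0.6;0 0 0 2 -30 0 0.6;0 0 0 2 -30 0 0.6;0 0 0 1 -30 0 0.6;0 0 0 1 -30 0 0.6;0 0 0 1 -28 0 0.6")

```text
t: 14.12
tcp_pos: [0.5438, -0.136, 0.2344]
eef_rot: [-0.389, -3.117, 0.0]
force: [1.2, 0.6, -3.9]
grip_width: 0.0595
finger_force: 38.7
```

move_arm(plan="0 0 0 1 -24 0 0.6;0 0 0 0 -18 0 0.6;0 0 0 0 -14 0 0.6;0 0 0 0 -9 0 0.6;0 0 0 0 -5 0 0.6;0 0 0 0 -2 0 0.6;0 0 0 0 0 0 0.6;0 0 0 0 0 0 0.6")

```text
t: 15.12
tcp_pos: [0.546, -0.2048, 0.2348]
eef_rot: [-0.385, -3.118, -0.0]
force: [0.0, -0.0, -4.1]
grip_width: 0.0599
finger_force: 38.7
```

Lower: contact is expected at TCP z ≈ 0.1446, which is 90 mm below.

move_arm(plan="0 0 0 0 -1 -5 0.6;0 0 0 0 0 -12 0.6;0 0 0 0 0 -18 0.6;0 0 0 0 0 -18 0.6;0 0 0 0 0 -14 0.6;0 0 0 0 0 -9 0.6;0 0 0 0 0 -5 0.6;0 0 0 0 0 -3 0.6;0 0 0 0 0 -1 0.6;0 0 0 0 0 0 0.6")

```text
t: 16.38
tcp_pos: [0.546, -0.2064, 0.1501]
eef_rot: [0.387, 3.117, 0.0]
force: [-0.8, 0.4, -3.5]
grip_width: 0.0595
finger_force: 38.7
```

move_arm(plan="0 0 0 0 0 -2 0.6;0 0 0 0 0 -1 0.6;0 0 0 0 0 -1 0.6;0 0 0 0 0 0 0.6")

```text
t: 16.88
tcp_pos: [0.5458, -0.2064, 0.1457]
eef_rot: [-0.387, -3.118, 0.0]
force: [-0.3, -0.5, -3.6]
grip_width: 0.0599
finger_force: 38.7
```

move_arm(plan="0 0 0 0 0 -1 0.6;0 0 0 0 0 -1 0.6;0 0 0 0 0 0 0.6")

```text
t: 17.25
tcp_pos: [0.5463, -0.2066, 0.1446]
eef_rot: [0.387, 3.116, 0.0]
force: [-0.9, -0.5, 4.8]
grip_width: 0.0601
finger_force: 38.7
```

Contact. Release, rise, and look at the glass before moving on.

move_arm(plan="0 0 0 0 0 0 0.4;0 0 0 0 0 0 0.2;0 0 0 0 0 0 0;0 0 0 0 0 0 0;0 0 0 0 0 15 0;0 0 0 0 0 35 0;0 0 0 0 0 40 0;0 0 0 0 0 20 0;0 0 0 0 0 0 0;0 0 0 0 0 0 0")

```text
t: 18.5
tcp_pos: [0.5456, -0.2062, 0.2535]
eef_rot: [-0.387, -3.117, -0.0]
force: [-0.2, -0.3, -0.4]
grip_width: 0.0854
finger_force: 0.0
```

```bash
python3 - <<'E'
from h import *
cam=pose('wrist');f=arm.grab_frame('wrist')[...,::-1].copy();cv2.imwrite('pics/w4.png',f)
for p in((.546,-.206,.18),(.546,-.206,.03),(.51,-.0095,.08)):print(proj(cam,np.array(p)))
E
```

```text
[255.9 202.2]
[256.5 157.5]
[468.2  73.4]
```

View pics/w4.png

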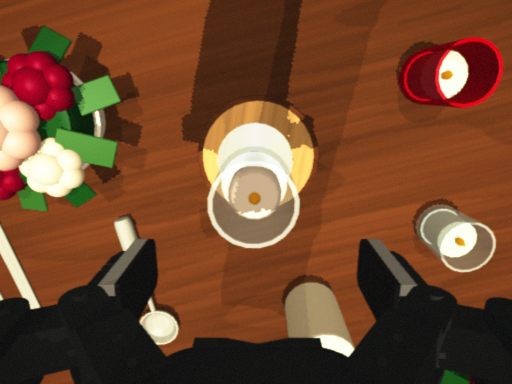

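The glass rim sits at (254,203) against a predicted (256,202), so it is upright and centred with the candle inside. The red votive rim is at about (470,73), where it was left. Fetching it.

move_arm(plan="0 0 0 -4 20 0 0;0 0 0 -7 40 0 0;0 0 0 -7 40 0 0;0 0 0 -7 40 -15 0;0 0 0 -7 35 -25 0;0 0 0 -4 22 -30 0;0 0 0 0 0 -30 0;0 0 0 0 0 0 0;0 0 0 0 0 0 0")

```text
t: 19.68
tcp_pos: [0.5102, -0.0099, 0.1545]
eef_rot: [0.388, 3.117, -0.001]
force: [0.4, -0.2, 0.3]
grip_width: 0.0854
finger_force: 0.0
```

move_arm(plan="0 0 0 0 0 -15 0;0 0 0 0 0 -30 0;0 0 0 0 0 -30 0;0 0 0 0 0 -18 0;0 0 0 0 0 -8 0;0 0 0 0 0 0 0;0 0 0 0 0 0 0;0 0 0 0 0 0 0.2;0 0 0 0 0 0 0.3;0 0 0 0 0 0 0.4", force=30)

```text
t: 20.92
tcp_pos: [0.5101, -0.0095, 0.0535]
eef_rot: [0.387, 3.117, 0.001]
force: [-2.5, -0.7, 6.6]
grip_width: 0.0579
finger_force: 31.2
```

move_arm(plan="0 0 0 0 0 0 0.5;0 0 0 0 0 0 0.6;0 0 0 0 0 0 0.6;0 0 0 0 0 0 0.6")

```text
t: 21.42
tcp_pos: [0.5101, -0.0095, 0.0534]
eef_rot: [0.387, 3.117, 0.001]
force: [-2.2, -0.8, 6.6]
grip_width: 0.0585
finger_force: 31.2
```

move_arm(plan="0 0 0 0 0 5 0.6;0 0 0 0 0 15 0.6;0 0 0 0 0 15 0.6;0 0 0 1 10 5 0.6;0 0 0 2 22 0 0.6;0 0 0 2 30 0 0.6;0 0 0 2 30 0 0.6;0 0 0 2 30 0 0.6;0 0 0 2 30 0 0.6;0 0 0 2 25 0 0.6")

```text
t: 22.68
tcp_pos: [0.5225, 0.17, 0.0929]
eef_rot: [-0.384, -3.118, -0.001]
force: [0.3, -0.3, -3.1]
grip_width: 0.0579
finger_force: 33.1
```

move_arm(plan="0 0 0 1 15 0 0.6;0 0 0 1 8 0 0.6;0 0 0 0 2 0 0.6;0 0 0 0 0 -8 0.6;0 0 0 0 0 -10 0.6;0 0 0 0 0 -7 0.6;0 0 0 0 0 -4 0.6;0 0 0 0 0 -2 0.6;0 0 0 0 0 -1 0.6;0 0 0 0 0 0 0.6")

```text
t: 23.92
tcp_pos: [0.5249, 0.1927, 0.0609]
eef_rot: [0.387, 3.118, 0.0]
force: [-1.3, 0.1, -3.1]
grip_width: 0.0581
finger_force: 33.1
```

move_arm(plan="0 0 0 0 0 -1 0.6;0 0 0 0 0 -1 0.6;0 0 0 0 0 0 0.6")

```text
t: 24.3
tcp_pos: [0.525, 0.1927, 0.0595]
eef_rot: [0.387, 3.118, 0.001]
force: [-2.7, -1.5, 5.3]
grip_width: 0.0577
finger_force: 33.7
```

Contact. Release, rise, check.

move_arm(plan="0 0 0 0 0 0 0.4;0 0 0 0 0 0 0.2;0 0 0 0 0 0 0;0 0 0 0 0 0 0;0 0 0 0 0 15 0;0 0 0 0 0 35 0;0 0 0 0 0 50 0;0 0 0 0 0 50 0;0 0 0 0 0 30 0;0 0 0 0 0 0 0")

```text
t: 25.55
tcp_pos: [0.5262, 0.1929, 0.2424]
eef_rot: [0.387, 3.113, 0.006]
force: [-0.3, -0.3, -1.1]
grip_width: 0.0854
finger_force: 0.0
```

```bash
python3 - <<'E'
from h import *
w=pose('wrist');a=arm.grab_frame('wrist')[...,::-1];b=arm.grab_frame('scene')[...,::-1]
print(proj(w,np.array([.5247,.1927,.086])),proj(w,np.array([.5247,.1927,.006])))
cv2.imwrite('pics/f.png',np.hstack([a[50:350,100:400],cv2.resize(b[110:300,150:350],(400,380))[:300]]))
E
```

```text
[254.6 169.4] [254.9 152.8]
```

View pics/f.png

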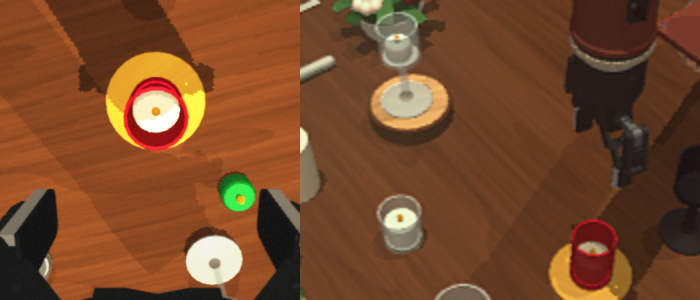

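The wrist crop shows the votive rim at about (156,117), which is full-frame (256,167) against a predicted (255,169), so it is centred on the coaster. The scene crop shows the stem glass upright on the slice with its candle inside. Nothing else looks disturbed, so I'm handing in.

```bash
python3 -c "
from rig import arm
print(arm.close_job())"
```

```text
the job is handed in; nothing more can be done
None
```

The swap is done and handed in (no verdict was returned): in the last images the stemmed glass, candle inside, stands upright in the middle of the log slice and the red votive in the middle of the brass coaster, and nothing else looked disturbed.

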